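Lens case through the spring flaps of the transfer lane

ROBOT

A 6-joint arm with a two-finger parallel gripper is mounted at the origin on a cart in front of the work surface, level with it; the furniture and walls round the work are solid. World frame = base frame: x ahead of the robot, y to its left, z up, the work surface at z = 0. Lengths are in m, angles in rad, forces in N, time in s.
With the tool pointing down it reaches from about 0.25 to 0.775 m from the base axis. Payload 4 kg.
Tool frame: the origin (TCP) lies at the very end of the fingers, on their centre line; the grasp point (between the pads) lies 19 mm behind it; y points along the fingers, z is the direction in which the jaws open and shut, and the axes are right-handed (so a half turn about y gives the same grasp; the last joint's range is limited). The gripper opens to 85 mm and grips with 20 to 120 N. Pads are 22 mm wide; open, the fingers measure 114 mm over their backs; the gripper's body (76 mm by 85 mm) begins 54 mm behind the grasp point. The pads swing forward as they close: fully open they stand 13 mm farther back than shut.
Start: joints at [-1.228, 0.087, 1.371, -0, 1.684, -0.103], TCP at [0.237, -0.496, 0.231] pointing down, gripper open.
Joint ranges: [-3.1, 3.1], [-0.76, 2.03], [0.27, 2.55], [-1.08, 4.22], [0.17, 2.65], [-2.57, 2.57]. Speed limits (rad/s): [2.79, 2.79, 3.14, 3.14, 3.14, 3.14].

INTERFACE

Orientations are given as a 3x3 rotation matrix whose columns are the frame's x, y, z axes.
In Python, from cell import manip gives the robot as it stands. The module is installed in compiled form; this text tells all that it offers.
- The arm moves only by the tool move_arm, never from a script. Its argument "increments" is a list of rows, each an object of numbers: "x", "y", "z": the shift along the tool's x, y, z in mm; "wx", "wy", "wz": the turn, a rotation vector about the tool's x, y, z in degrees; "hand": the finger opening in mm, from 0 to 85.4. A call has 1 to 5 rows; each row is the pose to reach, as a shift and turn from the pose commanded when the call began, along the tool's axes at that moment; what a row does not reach only later rows make up. A row lasts 1/8 s, in which the tool goes at most 62.5 mm and 10.7 degrees, less where a joint would pass 70% of its speed; a pose out of reach is approached as far as the arm can. A call with a gripper value outside its range is refused whole. The fingers move at their own pace and stop on an object; "grip_force" is the grip in N (left out, the last holds). Time passes only in rows, so rows that repeat a pose let the fingers close. It gives the time, the measured TCP pose, the force and the opening at its end, in the units of the state.
- manip.get_state(): the state, without advancing time (a new reading comes with each control period).
- manip.snapshot(name): name is "side" or "top" or "wrist"; returns a dict with "frame" (400x640x3 uint8, red, green, blue), "camera_matrix" (3x3 intrinsics, pixels), "rvec" (rotation vector, rad) and "tvec" (3), from world to camera coordinates, as OpenCV has them. Camera axes: x right, y down, z forward; pixel columns grow to the right and rows downward; lengths in m; the calibration is good to about 2 mm. A picture is of the moment at which its call begins. There is no depth.
- manip.finish_job(): hands the job in, once; it reports no verdict.
The state is a dict: "time": time; "joints": joint angles; "joint_velocities": joint speeds; "joint_efforts": joint torques, N m; "eef_pos": TCP position; "tool_rot": TCP orientation; "ft_force": force on the tool from outside, world axes, zero at the start; "wrist_torque": the same for the moment, N m; "opening": finger opening in m.
Only numpy, scipy, OpenCV 4.12 (cv2) and the standard library are available. Lean on these libraries where they do the work, as an engineer would, in place of code of your own. Each camera call takes 0.05 s, during which the arm holds its last target. There are 200 camera calls.

TASK

Put the flat grey lens case down on the floor of the open end of the transfer lane, in front of the two spring flaps, then slide it along the lane through the flaps until they close behind it. Leave it lying flat in the closed part of the lane, and leave the black adapter block where it stands.

Things in the scene. Friction and masses are not known exactly. Their poses are not given: they have to be found in the camera images.
- case (a point): the centre (half-way up) of the loose lens case: a flat, dark grey plastic case, 50 mm along its x, 64 mm along its y, 24 mm high (z up), 0.05 kg, lying on the bench. A small catch stands 2 mm out of one x face.
- gate (a point): middle of the gateway on the floor (8 mm above the bench) of the fixed lane, a roofless channel, aluminium walls 22 mm high, 84 mm apart inside. x: the way in, along the lane; z up. Floor from the open flared end at x=-0.135 m to an end stop at 0.141. At x=0 two flap leaves, 4 to 31 mm above the floor, between 37 mm posts; they sweep to x=0.041, so close once the case's rear is past that.
- flap (a joint): angle of the left flap leaf, 40 mm long, upright hinge at the gate's y=+0.0405 m; 0 closed, swings only inwards (to gate +x), to 1.5 rad. The right leaf is its mirror image, linked to move equally. Weak springs close them (0.01 N m shut, 0.025 N m open, each): 2 to 5 N push them open. Fingers may pass between the leaves and over the walls.
- adapter_mid (a point): the centre (half-way up) of a bystander, a loose black adapter block, 46 x 58 mm and 40 mm high, standing on the bench; not to be displaced.

How it is judged:
By the outcome, as a careful person would: the job done as asked, in the order asked, and still so for the second after the job is handed in, with the robot touching nothing.
It also fails if it takes over 43 s, if anything falls off the work surface, if the arm or the gripper's body presses on something with over 40 N, if the wrist force passes 120 N, or if a joint passes its speed limit or range.

## Working session

There is one attempt and no reset: what is moved stays moved. The work goes in short steps, Python scripts to look and compute and a tool call to move; the robot and the scene stay as the last step left them, time stands still between calls to the robot, and variables do not carry over. Pictures are saved under pics/ and viewed, about 8 in all and at most 12, crops included, and the job is handed in when it is done.

Besides the shell and the picture viewer there is one more tool, called in YAML: its name, and indented under it one key for each argument. move_arm: Moves the arm, as the interface text tells. Its arguments: {"type":"object","properties":{"increments":{"type":"array","items":{"type":"object","properties":{"x":{"type":"number"},"y":{"type":"number"},"z":{"type":"number"},"wx":{"type":"number"},"wy":{"type":"number"},"wz":{"type":"number"},"hand":{"type":"number"}}}},"grip_force":{"type":"number"}},"required":["increments"]}

```bash
mkdir -p pics; cat > h.py <<'E'
import numpy as np, cv2
from cell import manip
def snap(n,f):
    s=manip.snapshot(n); cv2.imwrite('pics/'+f+'.png',s['frame'][:,:,::-1]); 
    np.savez('pics/'+f+'.npz',K=s['camera_matrix'],r=s['rvec'],t=s['tvec']); return s
def ray(f,uv,z):
    d=np.load('pics/'+f+'.npz'); R=cv2.Rodrigues(d['r'])[0]; t=d['t'].ravel()
    c=-R.T@t; v=R.T@np.linalg.inv(d['K'])@np.array([*uv,1.]); return c+v*(z-c[2])/v[2]
def proj(f,P):
    d=np.load('pics/'+f+'.npz'); return cv2.projectPoints(np.array(P,float).reshape(-1,3),d['r'],d['t'],d['K'],None)[0][:,0]
E
python3 - <<'E'
from h import *
snap('top','top1');snap('side','side1')
s=manip.get_state();print(s)
E
```

```text
{'time': 0.1, 'joints': array([-1.22809537e+00,  8.79228828e-02,  1.37213311e+00,  8.21773289e-06,
        1.68361335e+00, -1.03070851e-01]), 'joint_velocities': array([ 0.00041204, -0.00322555, -0.00077273, -0.00045601, -0.0013368 ,
       -0.00169611]), 'joint_efforts': array([ 2.53177306e-03, -3.53013325e+01, -3.14219463e+01, -1.21334965e-04,
        7.96156382e-03,  6.88254872e-06]), 'eef_pos': array([ 0.23699293, -0.49581334,  0.23021813]), 'tool_rot': array([[-9.02277849e-01, -6.90142191e-04,  4.31154504e-01],
       [-4.31155000e-01,  1.95867016e-03, -9.02275750e-01],
       [-2.21790897e-04, -9.99997844e-01, -2.06482295e-03]]), 'ft_force': array([-0.26193515,  1.13548509,  0.15057681]), 'wrist_torque': array([-0.00392778, -0.01507855, -0.00438975]), 'opening': 0.08540070029049794}
```

View pics/top1.png

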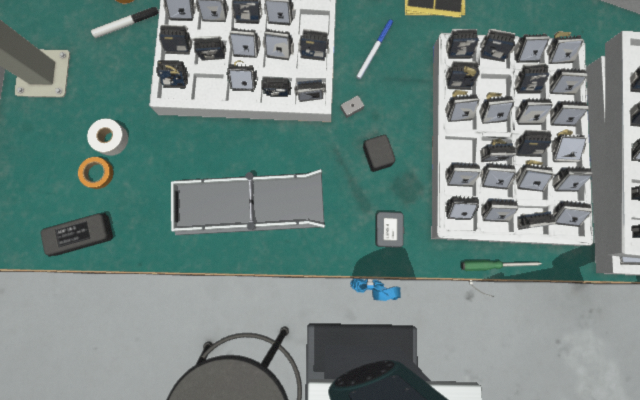

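View pics/side1.png

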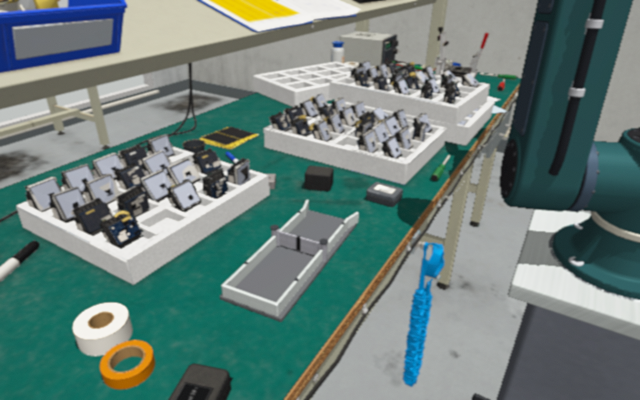

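Top: the case is near (389,229), with the adapter at (379,152). The lane spans columns 172–323, with the gate near (251,203) and the open end on the right. I'll enlarge this.

```bash
python3 - <<'E'
from h import *
im=cv2.imread('pics/top1.png')[125:265,160:420]
cv2.imwrite('pics/c1.png',cv2.resize(im,None,fx=3,fy=3,interpolation=cv2.INTER_CUBIC))
for n,uv,z in [('case',(389,229),.024),('adapter',(379,152),.04),('gate',(251,203),.008),('open',(323,200),.02),('end',(174,206),.02)]: print(n,ray('top1',uv,z))
d=np.load('pics/top1.npz');R=cv2.Rodrigues(d['r'])[0];print(-R.T@d['t'].ravel(),R)
E
```

```text
case [0.43062796 0.01325168 0.024     ]
adapter [0.57445045 0.03427738 0.04      ]
gate [0.47642386 0.27635487 0.008     ]
open [0.48348881 0.13810624 0.02      ]
end [0.46607132 0.41977752 0.02      ]
[0.36245457 0.14296365 0.88264417] [[ 0.02005384 -0.99976978  0.00763047]
 [-0.9880782  -0.02098336 -0.15251611]
 [ 0.15264111 -0.00448097 -0.98827153]]
```

View pics/c1.png

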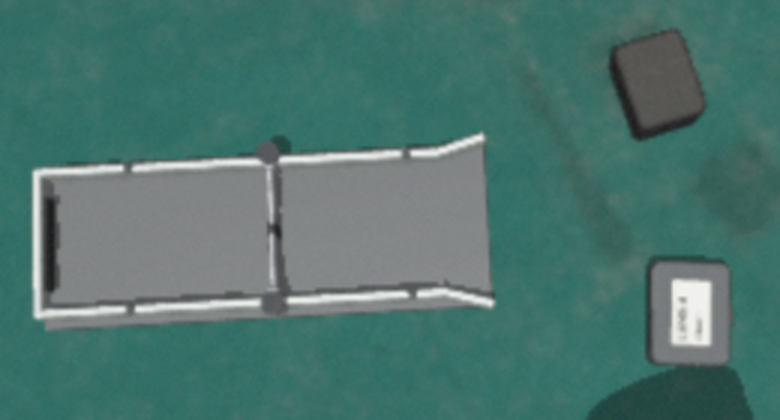

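```bash
python3 - <<'E'
from h import *
f=lambda u,v,z: ray('top1',(160+(u+.5)/3-.5,125+(v+.5)/3-.5),z)
for n,a in dict(postA=(268,151,.045),postB=(273,301,.045),uL=(37,173,.03),uR=(435,154,.03),lL=(39,315,.03),lR=(440,292,.03),flU=(484,136,.03),flL=(492,303,.03),floorU=(486,150,.008),floorL=(490,300,.008),c1=(652,264,.024),c2=(729,264,.024),c3=(728,362,.024),c4=(649,360,.024),lab=(691,313,.024)).items():print(n,f(*a).round(4))
A=f(268,151,.045);B=f(273,301,.045);print((A+B)/2,np.linalg.norm(A-B))
for p,q in [((37,173),(435,154)),((39,315),(440,292))]:
  d=f(*p,.03)-f(*q,.03);print('lane angle',np.degrees(np.arctan2(d[1],d[0])))
E
```

```text
postA [0.524  0.2767 0.045 ]
postB [0.431  0.2695 0.045 ]
uL [0.5097 0.4234 0.03  ]
uR [0.5272 0.1738 0.03  ]
lL [0.4206 0.416  0.03  ]
lR [0.44   0.1684 0.03  ]
flU [0.5395 0.1431 0.03  ]
flL [0.4338 0.136  0.03  ]
floorU [0.5348 0.1416 0.008 ]
floorL [0.4376 0.1371 0.008 ]
c1 [0.461  0.0358 0.024 ]
c2 [ 0.462  -0.0126  0.024 ]
c3 [ 0.4007 -0.0116  0.024 ]
c4 [0.4009 0.0376 0.024 ]
lab [0.4307 0.0114 0.024 ]
[0.47752114 0.27313458 0.045     ] 0.09321987081448566
lane angle 94.01725161952746
lane angle 94.48095605613844
```

```bash
cat >> h.py <<'E'
from scipy.spatial.transform import Rotation as Ro
def goal(x,y,z,yaw):
    s=manip.get_state();R=s['tool_rot'];a=np.radians(yaw)
    tz=np.array([np.cos(a),np.sin(a),0]);ty=np.array([0,0,-1.]);G=np.c_[np.cross(ty,tz),ty,tz]
    print('shift',(R.T@(np.array([x,y,z])-s['eef_pos'])*1e3).round(1),'turn',Ro.from_matrix(R.T@G).as_rotvec(degrees=True).round(2),'t',round(s['time'],2))
E
python3 -c "
from h import *
goal(.431,.012,.15,-91.4)"
```

```text
shift [-394.    81.1 -374.4] turn [1.200e-01 2.694e+01 2.000e-02] t 0.1
```

move_arm:
  increments:
    - {"x": -394,"y": 81,"z": -374,"wx": 0,"wy": 27,"wz": 0,"hand": 85}
    - {"x": -394,"y": 81,"z": -374,"wx": 0,"wy": 27,"wz": 0,"hand": 85}
    - {"x": -394,"y": 81,"z": -374,"wx": 0,"wy": 27,"wz": 0,"hand": 85}
    - {"x": -394,"y": 81,"z": -374,"wx": 0,"wy": 27,"wz": 0,"hand": 85}
    - {"x": -394,"y": 81,"z": -374,"wx": 0,"wy": 27,"wz": 0,"hand": 85}

```text
time: 0.72
eef_pos: [0.3473, -0.207, 0.1848]
tool_rot: [[-1.0, 0.0, -0.026], [0.026, 0.0, -1.0], [-0.0, -1.0, -0.0]]
ft_force: [0.6, 0.7, -0.1]
opening: 0.0852
```

```bash
python3 -c "
from h import *
goal(.431,.012,.15,-91.4)"
```

```text
shift [ -77.9   34.8 -221.1] turn [ 0.01 -0.1  -0.01] t 0.72
```

move_arm:
  increments:
    - {"x": -78,"y": 35,"z": -221}
    - {"x": -78,"y": 35,"z": -221}
    - {"x": -78,"y": 35,"z": -221}
    - {"x": -78,"y": 35,"z": -221}
    - {"x": -78,"y": 35,"z": -221}

```text
invalid input
```

```bash
python3 -c "
from h import *
goal(.431,.012,.15,-91.4)
snap('wrist','w1')"
```

```text
shift [ -77.9   34.8 -221.1] turn [ 0.01 -0.1  -0.01] t 0.72
```

View pics/w1.png

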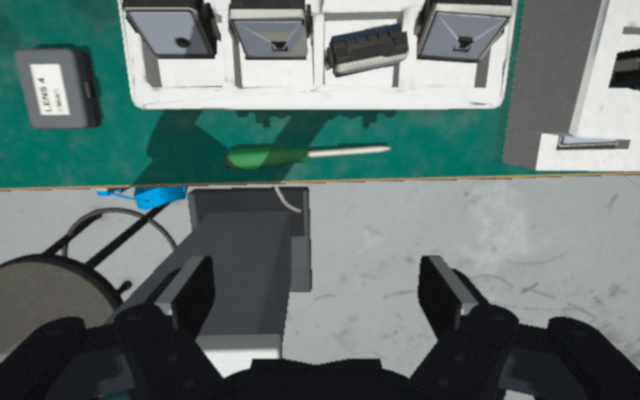

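The case is at upper left, with its top around (40,90). The catch is the small mark at (88,88), near the middle of the -y face. That is the rear face once the case is in the lane. The move was refused, so I'll repeat it with full rows.

move_arm:
  increments:
    - {"x": -78,"y": 35,"z": -221,"wx": 0,"wy": 0,"wz": 0,"hand": 85}
    - {"x": -78,"y": 35,"z": -221,"wx": 0,"wy": 0,"wz": 0,"hand": 85}
    - {"x": -78,"y": 35,"z": -221,"wx": 0,"wy": 0,"wz": 0,"hand": 85}
    - {"x": -78,"y": 35,"z": -221,"wx": 0,"wy": 0,"wz": 0,"hand": 85}
    - {"x": -78,"y": 35,"z": -221,"wx": 0,"wy": 0,"wz": 0,"hand": 85}

```text
time: 1.4
eef_pos: [0.4305, 0.0127, 0.1492]
tool_rot: [[-1.0, -0.003, -0.019], [0.019, 0.001, -1.0], [0.003, -1.0, -0.001]]
ft_force: [-0.4, -0.7, 0.5]
opening: 0.0849
```

```bash
python3 -c "
from h import *
goal(.431,.012,.15,-91.4)
snap('wrist','w2')"
```

```text
shift [-0.5 -0.8  0.6] turn [0.04 0.29 0.15] t 1.4
```

View pics/w2.png

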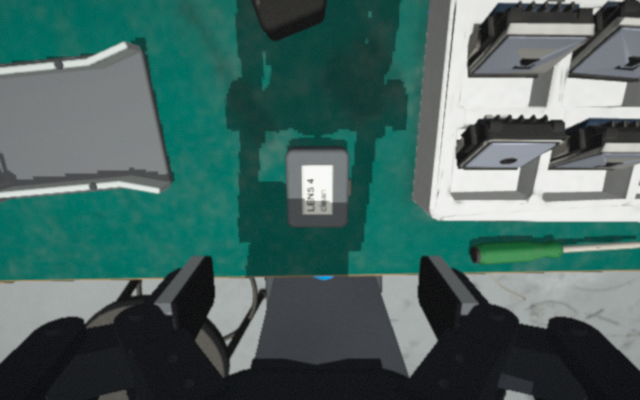

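The case top runs from about (289,150) to (347,226), centred between the fingers. The adapter is clear at the top, (288,15).

```bash
python3 -c "
from h import *
print([ray('w2',p,.024).round(4) for p in [(290,150),(347,151),(347,225),(289,226),(318,188)]])
goal(.431,.012,.03,-91.0);goal(.431,.012,.006,-91.0)"
```

```text
[array([0.4633, 0.0321, 0.024 ]), array([ 0.4616, -0.0121,  0.024 ]), array([ 0.4004, -0.0124,  0.024 ]), array([0.4005, 0.0355, 0.024 ]), array([0.4324, 0.0109, 0.024 ])]
shift [ -0.8 119.6  -1.1] turn [-0.02 -0.25  0.12] t 1.45
shift [ -0.9 143.6  -1.1] turn [-0.02 -0.25  0.12] t 1.45
```

move_arm:
  increments:
    - {"x": -1,"y": 60,"z": 0,"wx": 0,"wy": 0,"wz": 0,"hand": 85}
    - {"x": -1,"y": 110,"z": 0,"wx": 0,"wy": 0,"wz": 0,"hand": 85}
    - {"x": -1,"y": 135,"z": 0,"wx": 0,"wy": 0,"wz": 0,"hand": 85}
    - {"x": -1,"y": 146,"z": 0,"wx": 0,"wy": 0,"wz": 0,"hand": 85}
    - {"x": -1,"y": 146,"z": 0,"wx": 0,"wy": 0,"wz": 0,"hand": 85}

```text
time: 2.08
eef_pos: [0.4317, 0.009, 0.0045]
tool_rot: [[-1.0, -0.0, -0.027], [0.027, -0.0, -1.0], [0.0, -1.0, 0.0]]
ft_force: [-0.6, 0.0, 0.9]
opening: 0.0849
```

move_arm:
  increments:
    - {"x": 0,"y": 0,"z": 0,"wx": 0,"wy": 0,"wz": 0,"hand": 45}
    - {"x": 0,"y": 0,"z": 0,"wx": 0,"wy": 0,"wz": 0,"hand": 45}
    - {"x": 0,"y": 0,"z": 0,"wx": 0,"wy": 0,"wz": 0,"hand": 45}
    - {"x": 0,"y": 0,"z": 0,"wx": 0,"wy": 0,"wz": 0,"hand": 45}
    - {"x": 0,"y": 0,"z": 0,"wx": 0,"wy": 0,"wz": 0,"hand": 45}
  grip_force: 25

```text
time: 2.7
eef_pos: [0.4331, 0.0098, 0.0059]
tool_rot: [[-1.0, 0.003, -0.025], [0.025, -0.001, -1.0], [-0.003, -1.0, 0.001]]
ft_force: [-0.7, -0.2, 5.9]
opening: 0.0493
```

move_arm:
  increments:
    - {"x": 0,"y": -15,"z": 0,"wx": 0,"wy": 0,"wz": 0,"hand": 45}
    - {"x": 0,"y": -60,"z": 0,"wx": 0,"wy": 0,"wz": 0,"hand": 45}
    - {"x": 0,"y": -90,"z": 0,"wx": 0,"wy": 0,"wz": 0,"hand": 45}
    - {"x": 0,"y": -90,"z": 0,"wx": 0,"wy": 0,"wz": 0,"hand": 45}

```text
time: 3.2
eef_pos: [0.4339, 0.0098, 0.0977]
tool_rot: [[-1.0, 0.007, -0.025], [0.025, -0.001, -1.0], [-0.007, -1.0, 0.001]]
ft_force: [-0.8, 0.3, -1.2]
opening: 0.0494
```

```bash
python3 -c "
from h import *
snap('wrist','w3');snap('side','s3')
a=cv2.imread('pics/w3.png')[100:400,130:510];b=cv2.imread('pics/s3.png')[130:330,220:440]
b=cv2.resize(b,(418,380));a=cv2.resize(a,(380,300));c=np.zeros((380,798,3),np.uint8);c[:300,:380]=a;c[:,380:]=b;cv2.imwrite('pics/c3.png',c)
d=np.array([-.075,.997])
p=np.array([.4775,.2731])-.078*d;print(p)
goal(*p,.10,-85.7)"
```

```text
[0.48335  0.195334]
shift [ -47.3   -5.9 -186.5] turn [ 0.   -5.75  0.03] t 3.3
```

View pics/c3.png

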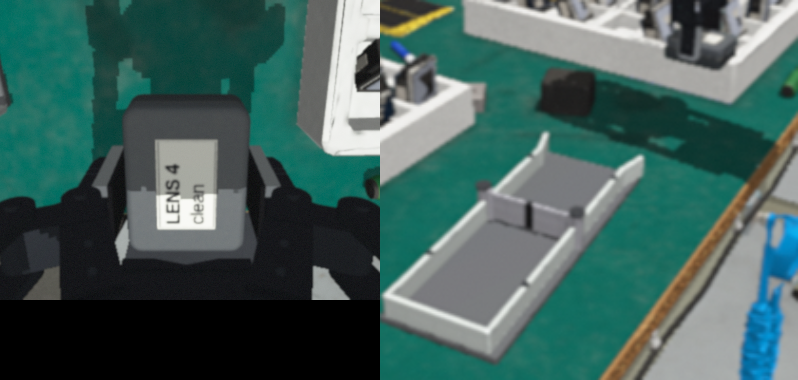

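The case is held square in the jaws, with its label readable at left, and the lane is clear. Next I go above the open end.

move_arm:
  increments:
    - {"x": -47,"y": -5,"z": -187,"wx": 0,"wy": -5.8,"wz": 0,"hand": 45}
    - {"x": -47,"y": -5,"z": -187,"wx": 0,"wy": -5.8,"wz": 0,"hand": 45}
    - {"x": -47,"y": -5,"z": -187,"wx": 0,"wy": -5.8,"wz": 0,"hand": 45}
    - {"x": -47,"y": -5,"z": -187,"wx": 0,"wy": -5.8,"wz": 0,"hand": 45}
    - {"x": -47,"y": -5,"z": -187,"wx": 0,"wy": -5.8,"wz": 0,"hand": 45}

```text
time: 3.92
eef_pos: [0.4822, 0.1954, 0.0974]
tool_rot: [[-0.997, -0.004, 0.077], [-0.077, -0.002, -0.997], [0.004, -1.0, 0.002]]
ft_force: [0.0, -0.6, -1.3]
opening: 0.0493
```

```bash
python3 -c "
from h import *
snap('wrist','w4')
goal(.4845,.1953,.05,-85.7);goal(.4845,.1953,.016,-85.7)
P=[]
d=np.array([-.075,.997]);n=np.array([-.997,-.075]);g=np.array([.4775,.2731])
im=cv2.imread('pics/w4.png')
for x in (-.1,0,.141):
  for y in (-.042,.042):
    for z in ((.03,.008) if x else (.008,.045)):
      q=proj('w4',[*(g+x*d+y*n),z])[0];
      if np.isfinite(q).all() and abs(q).max()<2000: cv2.drawMarker(im,tuple(int(v) for v in q),(0,0,255) if z>.01 else (255,0,0),0,12,1)
cv2.imwrite('pics/w4b.png',im)"
```

```text
shift [-2.3 47.8 -0.5] turn [-0.09  0.03  0.2 ] t 3.98
shift [-2.5 81.8 -0.6] turn [-0.09  0.03  0.2 ] t 3.98
```

View pics/w4b.png

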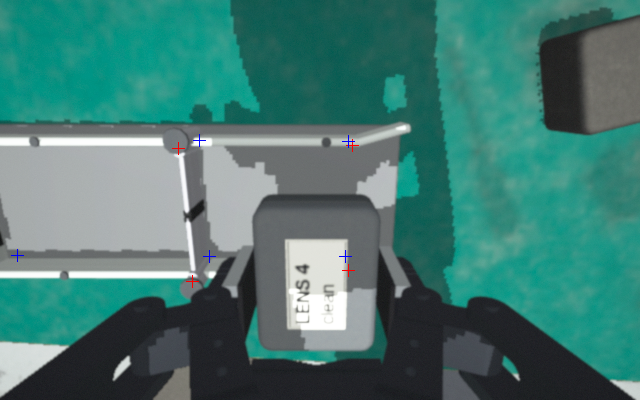

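Projected lane corners (red/blue marks) lie on the imaged wall edges and posts (176,141)/(191,288), within about 2 mm. I'll lower the case now.

move_arm:
  increments:
    - {"x": -2.5,"y": 40,"z": 0,"wx": 0,"wy": 0,"wz": 0.2,"hand": 45}
    - {"x": -2.5,"y": 65,"z": 0,"wx": 0,"wy": 0,"wz": 0.2,"hand": 45}
    - {"x": -2.5,"y": 76,"z": 0,"wx": 0,"wy": 0,"wz": 0.2,"hand": 45}
    - {"x": -2.5,"y": 82,"z": 0,"wx": 0,"wy": 0,"wz": 0.2,"hand": 45}
    - {"x": -2.5,"y": 82,"z": 0,"wx": 0,"wy": 0,"wz": 0.2,"hand": 45}

```text
time: 4.6
eef_pos: [0.4864, 0.1955, 0.0179]
tool_rot: [[-0.997, 0.004, 0.075], [-0.075, 0.0, -0.997], [-0.004, -1.0, -0.0]]
ft_force: [0.7, -0.4, -0.6]
opening: 0.0494
```

move_arm:
  increments:
    - {"x": 0,"y": 1.5,"z": 0,"wx": 0,"wy": 0,"wz": 0,"hand": 45}
    - {"x": 0,"y": 2.5,"z": 0,"wx": 0,"wy": 0,"wz": 0,"hand": 45}
    - {"x": 0,"y": 2.5,"z": 0,"wx": 0,"wy": 0,"wz": 0,"hand": 45}

```text
time: 4.97
eef_pos: [0.4862, 0.196, 0.0152]
tool_rot: [[-0.997, 0.004, 0.076], [-0.076, 0.0, -0.997], [-0.004, -1.0, 0.0]]
ft_force: [0.1, 0.5, -0.7]
opening: 0.0494
```

move_arm:
  increments:
    - {"x": 0,"y": 1,"z": 0,"wx": 0,"wy": 0,"wz": 0,"hand": 45}
    - {"x": 0,"y": 1.5,"z": 0,"wx": 0,"wy": 0,"wz": 0,"hand": 45}
    - {"x": 0,"y": 1.5,"z": 0,"wx": 0,"wy": 0,"wz": 0,"hand": 45}

```text
time: 5.35
eef_pos: [0.4862, 0.196, 0.014]
tool_rot: [[-0.997, 0.004, 0.076], [-0.076, 0.0, -0.997], [-0.004, -1.0, -0.0]]
ft_force: [-1.0, -0.4, 4.0]
opening: 0.0494
```

Contact at 4 N, so I release the case, then rise straight up.

move_arm:
  increments:
    - {"x": 0,"y": 0,"z": 0,"wx": 0,"wy": 0,"wz": 0,"hand": 82}
    - {"x": 0,"y": 0,"z": 0,"wx": 0,"wy": 0,"wz": 0,"hand": 82}
    - {"x": 0,"y": 0,"z": 0,"wx": 0,"wy": 0,"wz": 0,"hand": 82}
    - {"x": 0,"y": 0,"z": 0,"wx": 0,"wy": 0,"wz": 0,"hand": 82}

```text
time: 5.85
eef_pos: [0.486, 0.1958, 0.0133]
tool_rot: [[-0.997, 0.003, 0.076], [-0.076, 0.0, -0.997], [-0.003, -1.0, 0.0]]
ft_force: [0.5, 0.2, -0.4]
opening: 0.0821
```

move_arm:
  increments:
    - {"x": 0,"y": -20,"z": 0,"wx": 0,"wy": 0,"wz": 0,"hand": 82}
    - {"x": 0,"y": -70,"z": 0,"wx": 0,"wy": 0,"wz": 0,"hand": 82}
    - {"x": 0,"y": -100,"z": 0,"wx": 0,"wy": 0,"wz": 0,"hand": 82}
    - {"x": 0,"y": -100,"z": 0,"wx": 0,"wy": 0,"wz": 0,"hand": 82}

```text
time: 6.35
eef_pos: [0.4878, 0.1965, 0.1168]
tool_rot: [[-0.997, 0.01, 0.076], [-0.076, 0.002, -0.997], [-0.011, -1.0, -0.001]]
ft_force: [-1.0, -0.2, -0.4]
opening: 0.0822
```

```bash
python3 -c "
from h import *
snap('wrist','w5')
d=np.array([-.075,.997]);g=np.array([.4775,.2731])
print(manip.get_state()['joints'])
p=g-.128*d
goal(*p,.115,-175.7);goal(*p,.115,4.3);goal(*p,.03,4.3)"
```

```text
[ 2.75529371e-01  7.94014391e-02  1.61366576e+00 -8.20007955e-04
  1.44234993e+00  1.77063868e+00]
shift [ 3.1 -0.6 50.5] turn [ 0.3  90.04 -0.26] t 6.4
shift [ 3.1 -0.6 50.5] turn [ -0.26 -89.96  -0.3 ] t 6.4
shift [ 3.7 84.4 50.5] turn [ -0.26 -89.96  -0.3 ] t 6.4
```

View pics/w5.png

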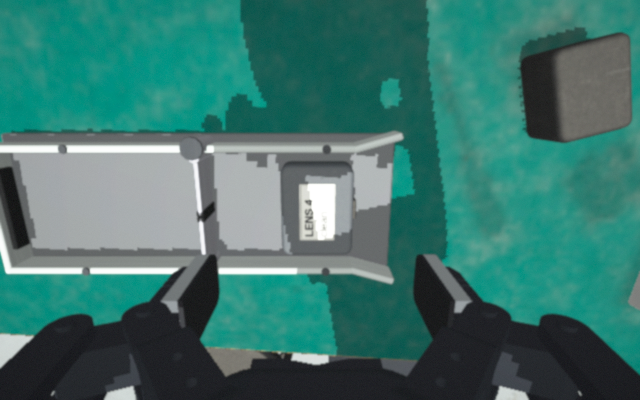

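The case lies flat on the lane floor in front of the flaps, its top from about (282,163) to (352,253). Next I compute its pose and turn the jaws across the lane to use as a pusher.

```bash
python3 -c "
from h import *
d=np.array([-.075,.997]);n=np.array([-.997,-.075]);g=np.array([.4775,.2731])
for p in [(283,163),(353,163),(351,255),(281,251)]:
  q=ray('w5',p,.032)[:2]-g; print((q@d).round(4),(q@n).round(4))"
```

```text
-0.0551 -0.0349
-0.1019 -0.0349
-0.1024 0.0318
-0.0521 0.0287
```

move_arm:
  increments:
    - {"x": 1,"y": 0,"z": 50,"wx": 0,"wy": -45,"wz": 0,"hand": 25}
    - {"x": 1,"y": 0,"z": 50,"wx": 0,"wy": -45,"wz": 0,"hand": 25}
    - {"x": 1,"y": 0,"z": 50,"wx": 0,"wy": -45,"wz": 0,"hand": 25}
    - {"x": 1,"y": 0,"z": 50,"wx": 0,"wy": -45,"wz": 0,"hand": 25}
    - {"x": 1,"y": 0,"z": 50,"wx": 0,"wy": -45,"wz": 0,"hand": 25}

```text
time: 7.02
eef_pos: [0.4871, 0.1456, 0.1108]
tool_rot: [[-0.65, -0.001, 0.76], [-0.76, -0.001, -0.65], [0.001, -1.0, -0.0]]
ft_force: [-0.0, -0.8, 0.4]
opening: 0.0253
```

```bash
python3 -c "
from h import *
d=np.array([-.075,.997]);g=np.array([.4775,.2731])
p=g-.128*d;print(p)
goal(*p,.115,4.3)"
```

```text
[0.4871   0.145484]
shift [ 0.1 -4.2  0.1] turn [ 4.000e-02 -4.484e+01  5.000e-02] t 7.03
```

move_arm:
  increments:
    - {"x": 0,"y": -4,"z": 0,"wx": 0,"wy": -45,"wz": 0,"hand": 25}
    - {"x": 0,"y": -4,"z": 0,"wx": 0,"wy": -45,"wz": 0,"hand": 25}
    - {"x": 0,"y": -4,"z": 0,"wx": 0,"wy": -45,"wz": 0,"hand": 25}
    - {"x": 0,"y": -4,"z": 0,"wx": 0,"wy": -45,"wz": 0,"hand": 25}
    - {"x": 0,"y": -4,"z": 0,"wx": 0,"wy": -45,"wz": 0,"hand": 25}

```text
time: 7.65
eef_pos: [0.4873, 0.1457, 0.1152]
tool_rot: [[0.075, -0.0, 0.997], [-0.997, -0.001, 0.075], [0.001, -1.0, -0.0]]
ft_force: [-0.8, 0.2, -0.6]
opening: 0.025
```

```bash
python3 -c "
from h import *
d=np.array([-.075,.997]);g=np.array([.4785,.2731])
p=g-.128*d;print(p)
goal(*p,.019,4.3)"
```

```text
[0.4881   0.145484]
shift [ 0.2 96.2  0.8] turn [0.03 0.03 0.03] t 7.65
```

move_arm:
  increments:
    - {"x": 0,"y": 50,"z": 1,"wx": 0,"wy": 0,"wz": 0,"hand": 25}
    - {"x": 0,"y": 80,"z": 1,"wx": 0,"wy": 0,"wz": 0,"hand": 25}
    - {"x": 0,"y": 96,"z": 1,"wx": 0,"wy": 0,"wz": 0,"hand": 25}
    - {"x": 0,"y": 96,"z": 1,"wx": 0,"wy": 0,"wz": 0,"hand": 25}

```text
time: 8.15
eef_pos: [0.4887, 0.1458, 0.0199]
tool_rot: [[0.075, 0.0, 0.997], [-0.997, -0.0, 0.075], [0.0, -1.0, 0.0]]
ft_force: [-0.0, -0.4, 0.4]
opening: 0.0249
```

```bash
python3 -c "
from h import *
snap('side','s6')
cv2.imwrite('pics/c6.png',cv2.resize(cv2.imread('pics/s6.png')[150:330,210:400],None,fx=3,fy=3,interpolation=2))
d=np.array([-.075,.997]);g=np.array([.4785,.2731])
goal(*(g-.0*d),.019,4.3);goal(*(g+.056*d),.019,4.3)"
```

```text
shift [-127.5    2.4   -1.8] turn [-0.18  0.    0.01] t 8.2
shift [-183.5    2.4   -1.8] turn [-0.18  0.    0.01] t 8.2
```

View pics/c6.png

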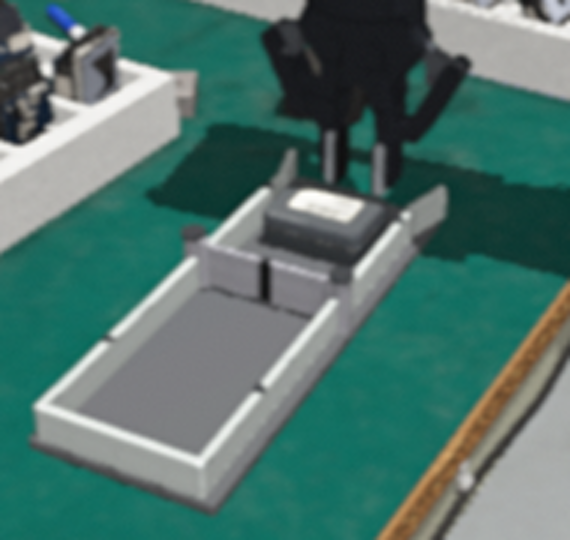

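The case lies flat ahead of the shut flaps, label near (325,205), and both fingers stand behind it inside the flare. I start the slide.

move_arm:
  increments:
    - {"x": -12,"y": 0,"z": 0,"wx": 0,"wy": 0,"wz": 0,"hand": 25}
    - {"x": -24,"y": 0,"z": 0,"wx": 0,"wy": 0,"wz": 0,"hand": 25}
    - {"x": -36,"y": 0,"z": -1,"wx": 0,"wy": 0,"wz": 0,"hand": 25}
    - {"x": -48,"y": 0,"z": -1,"wx": 0,"wy": 0,"wz": 0,"hand": 25}
    - {"x": -60,"y": 0,"z": -1,"wx": 0,"wy": 0,"wz": 0,"hand": 25}

```text
time: 8.82
eef_pos: [0.4841, 0.2068, 0.0215]
tool_rot: [[0.076, 0.004, 0.997], [-0.997, 0.0, 0.076], [0.0, -1.0, 0.004]]
ft_force: [-0.7, 0.5, 0.7]
opening: 0.0252
```

move_arm:
  increments:
    - {"x": -10,"y": 0,"z": 0,"wx": 0,"wy": 0,"wz": 0,"hand": 25}
    - {"x": -20,"y": 0,"z": 0,"wx": 0,"wy": 0,"wz": 0,"hand": 25}
    - {"x": -30,"y": 0,"z": 0,"wx": 0,"wy": 0,"wz": 0,"hand": 25}
    - {"x": -40,"y": 0,"z": 0,"wx": 0,"wy": 0,"wz": 0,"hand": 25}
    - {"x": -50,"y": 0,"z": 0,"wx": 0,"wy": 0,"wz": 0,"hand": 25}

```text
time: 9.45
eef_pos: [0.4803, 0.2565, 0.0214]
tool_rot: [[0.076, 0.003, 0.997], [-0.997, 0.001, 0.076], [-0.0, -1.0, 0.003]]
ft_force: [0.8, -0.4, 1.0]
opening: 0.0249
```

```bash
python3 -c "
from h import *
snap('side','s7')
cv2.imwrite('pics/c7.png',cv2.resize(cv2.imread('pics/s7.png')[150:330,210:400],None,fx=3,fy=3,interpolation=2))
d=np.array([-.075,.997]);g=np.array([.4785,.2731])
goal(*(g+.056*d),.019,4.3);print(manip.get_state()['ft_force'])"
```

```text
shift [-71.4   2.5  -0.3] turn [-0.18  0.08 -0.1 ] t 9.5
[-0.07507403  0.92126102  0.09616984]
```

View pics/c7.png

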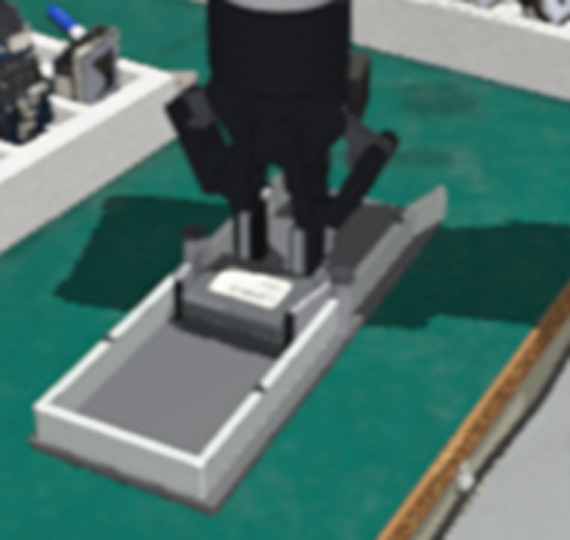

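The case is passing flat through the open leaves, label near (250,290), and the knuckles are clear of the posts. I continue.

move_arm:
  increments:
    - {"x": -10,"y": 0,"z": 0,"wx": 0,"wy": 0,"wz": 0,"hand": 25}
    - {"x": -20,"y": 0,"z": 0,"wx": 0,"wy": 0,"wz": 0,"hand": 25}
    - {"x": -30,"y": 0,"z": 0,"wx": 0,"wy": 0,"wz": 0,"hand": 25}
    - {"x": -40,"y": 0,"z": 0,"wx": 0,"wy": 0,"wz": 0,"hand": 25}
    - {"x": -50,"y": 0,"z": 0,"wx": 0,"wy": 0,"wz": 0,"hand": 25}

```text
time: 10.12
eef_pos: [0.4763, 0.3062, 0.0212]
tool_rot: [[0.076, 0.003, 0.997], [-0.997, 0.0, 0.076], [0.0, -1.0, 0.003]]
ft_force: [-0.7, -1.2, 1.1]
opening: 0.0247
```

move_arm:
  increments:
    - {"x": -8,"y": 0,"z": 0,"wx": 0,"wy": 0,"wz": 0,"hand": 25}
    - {"x": -16,"y": 0,"z": 0,"wx": 0,"wy": 0,"wz": 0,"hand": 25}
    - {"x": -22,"y": 0,"z": 0,"wx": 0,"wy": 0,"wz": 0,"hand": 25}
    - {"x": -22,"y": 0,"z": 0,"wx": 0,"wy": 0,"wz": 0,"hand": 25}

```text
time: 10.62
eef_pos: [0.4752, 0.3281, 0.0216]
tool_rot: [[0.076, 0.004, 0.997], [-0.997, 0.001, 0.076], [-0.0, -1.0, 0.004]]
ft_force: [-0.8, 0.1, 0.4]
opening: 0.0253
```

```bash
python3 -c "
from h import *
snap('side','s8')
cv2.imwrite('pics/c8.png',cv2.resize(cv2.imread('pics/s8.png')[150:330,210:400],None,fx=3,fy=3,interpolation=2))
d=np.array([-.075,.997]);g=np.array([.4785,.2731])
print((manip.get_state()['eef_pos'][:2]-g)@d)"
```

```text
0.05473997942787498
```

View pics/c8.png

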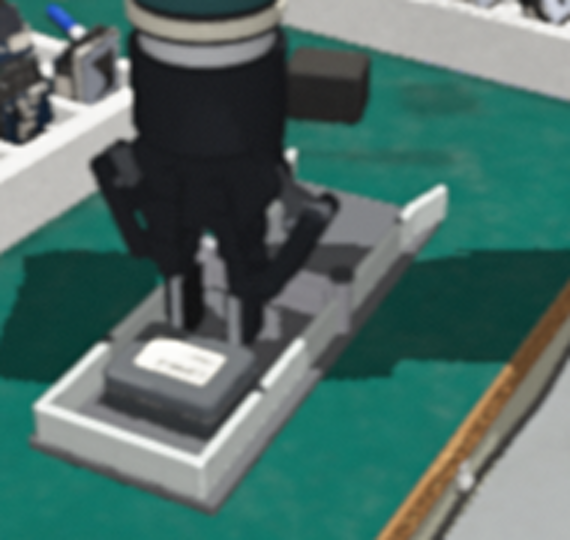

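The case is well inside and flat, label near (180,362). I lift the fingers straight out, then move clear.

move_arm:
  increments:
    - {"x": 0,"y": -15,"z": 0,"wx": 0,"wy": 0,"wz": 0,"hand": 25}
    - {"x": 0,"y": -40,"z": 0,"wx": 0,"wy": 0,"wz": 0,"hand": 25}
    - {"x": 0,"y": -90,"z": 0,"wx": 0,"wy": 0,"wz": 0,"hand": 25}
    - {"x": 0,"y": -140,"z": 0,"wx": 0,"wy": 0,"wz": 0,"hand": 25}
    - {"x": 0,"y": -180,"z": 0,"wx": 0,"wy": 0,"wz": 0,"hand": 25}

```text
time: 11.3
eef_pos: [0.475, 0.3274, 0.2056]
tool_rot: [[0.075, 0.007, 0.997], [-0.997, 0.002, 0.075], [-0.002, -1.0, 0.007]]
ft_force: [-0.2, 0.5, -0.4]
opening: 0.025
```

move_arm:
  increments:
    - {"x": 180,"y": -10,"z": -120,"wx": 0,"wy": 0,"wz": 0,"hand": 25}
    - {"x": 180,"y": -10,"z": -120,"wx": 0,"wy": 0,"wz": 0,"hand": 25}
    - {"x": 180,"y": -10,"z": -120,"wx": 0,"wy": 0,"wz": 0,"hand": 25}
    - {"x": 180,"y": -10,"z": -120,"wx": 0,"wy": 0,"wz": 0,"hand": 25}
    - {"x": 180,"y": -10,"z": -120,"wx": 0,"wy": 0,"wz": 0,"hand": 25}

```text
time: 11.92
eef_pos: [0.3681, 0.1377, 0.2127]
tool_rot: [[0.073, 0.007, 0.997], [-0.997, 0.001, 0.073], [-0.001, -1.0, 0.007]]
ft_force: [0.6, -0.6, -0.6]
opening: 0.0248
```

```bash
python3 -c "
from h import *
snap('top','t9');snap('side','s9')
a=cv2.resize(cv2.imread('pics/t9.png')[125:265,160:420],None,fx=3,fy=3,interpolation=2)[:,:520]
b=cv2.resize(cv2.imread('pics/s9.png')[180:320,210:370],None,fx=3,fy=3,interpolation=2)[:,:280]
b=cv2.resize(cv2.imread('pics/s9.png')[190:320,215:365],(280,243),interpolation=2)
c=np.zeros((420,800,3),np.uint8);c[:,:520]=a;c[:243,520:]=b;cv2.imwrite('pics/c9.png',c)
# adapter change between pictures
o=cv2.imread('pics/top1.png')[125:180,355:405].astype(int);n=cv2.imread('pics/t9.png')[125:180,355:405].astype(int)
for i in (o,n):
  m=(i.max(2)<75).astype(np.uint8);print(cv2.moments(m,True)['m00'],np.argwhere(m).mean(0)+[125,355])
print(manip.get_state()['time'],manip.get_state()['eef_pos'])"
```

```text
233.0 [158.09871245 374.16738197]
226.0 [159.46017699 373.30088496]
12.025 [0.36884796 0.13909672 0.21203404]
```

View pics/c9.png

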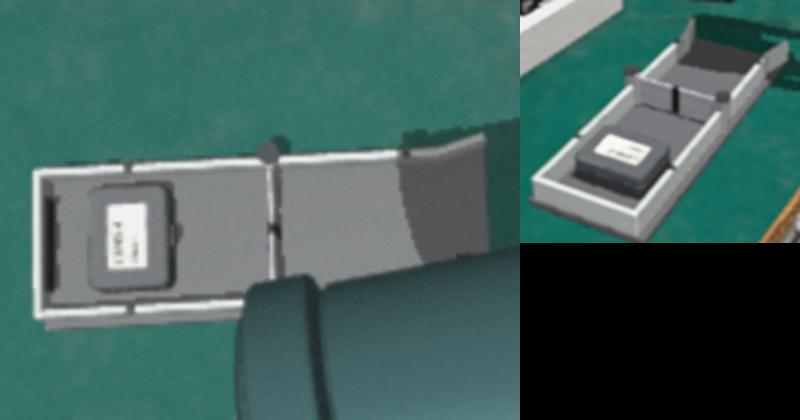

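The flaps are shut, the left view showing the leaf line at column 272. The case lies flat in the closed part, top roughly (90–172, 185–290), clear of both flaps and end stop. The robot touches nothing, so I hand in.

```bash
python3 -c "
from h import *
print(manip.finish_job())"
```

```text
the job is handed in; nothing more can be done
None
```

The lens case is lying flat in the closed part of the lane with both flaps shut behind it, and I handed the job in at about 12 s. I gripped the case by its 50 mm sides and set it on the floor of the open end. I then released it and slid it through the flaps with the fingers spread behind it. Finally I lifted the fingers straight out and moved the arm clear.

- **Final pictures:** the top and side views show the case clear of both the flaps and the end stop, with the gripper about 0.2 m above the bench.
- **Forces:** the reported wrist force never passed about 6 N. That peak came while closing on the case at the bench.
- **Adapter block:** the arm never went near it. My numeric before-and-after check was only rough: the dark-pixel centre shifted about 1.5 pixels. I put that down to arm shadow changing the threshold, but I did not view a final close-up to confirm.

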